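# Unclip the softener cover from a detergent drawer for rinsing

### The arm

A 7-joint arm with a two-finger parallel gripper is mounted at the origin on the work surface. World frame = base frame: x ahead of the robot, y to its left, z up, the work surface at z = 0. Lengths are in m, angles in degrees, forces in N, time in s.
With the tool pointing down it reaches from about 0.4 to 0.85 m from the base axis. Payload 4.4 kg.
Tool frame: the origin (TCP) lies at the very end of the fingers, on their centre line; the grasp point (between the pads) lies 19 mm behind it; z points along the fingers, y is the line along which they close (so a half turn about z gives the same grasp; the last joint's range is limited). The gripper opens to 94 mm and grips with 3 to 60 N. Pads are 16 mm wide; open, the fingers measure 119 mm over their backs; the gripper's body (75 mm by 177 mm) begins 78 mm behind the grasp point.
Start: joints at [65.271, 36.005, 2.206, 86.941, -1.547, 57.084, -1.146], TCP at [0.233, -0.607, 0.205] pointing down, gripper open.
Joint ranges: [-175.42, 175.42], [-21.48, 121.26], [-71.46, 75.88], [10.55, 141.38], [-63.04, 243.04], [13.31, 113.54], [-168.57, 168.57]. Speed limits (degrees/s): [147.25, 147.25, 180, 180, 180, 180, 180].

### API

Orientations are given as [roll, pitch, yaw] about the fixed x, y, z axes, in that order (R = Rz(yaw) Ry(pitch) Rx(roll)).
In Python, from bench import * gives the robot as it stands. The module is installed in compiled form; this text tells all that it offers.
- The arm moves only by the tool play_rows, never from a script. Its argument "steps" is text: rows parted by semicolons, each of 7 numbers parted by spaces: the shift along the tool's x, y, z scaled (see below), then the turn, a rotation vector about the tool's x, y, z scaled (see below), then the opening, from 0 (shut) to 1 (fully open). In form: tx ty tz wx wy wz gripper; .... A call has exactly 8 rows; each row is the pose to reach, as a shift and turn from the pose commanded when the call began, along the tool's axes at that moment; what a row does not reach only later rows make up. The controller multiplies each number of a shift by 100 mm and each number of a turn by 90 degrees. A row lasts 1/8 s, in which the tool goes at most 62.5 mm and 10.7 degrees, less where a joint would pass 70% of its speed; a pose out of reach is approached as far as the arm can. A call with a number of a shift or a turn outside -1 to 1 is refused whole. A call with a gripper value outside its range is refused whole. The fingers move at their own pace and stop on an object; the grip force is fixed at half the most. Time passes only in rows, so rows that repeat a pose let the fingers close, or fill a call up. It gives the time, the measured TCP pose, the force, the opening and the grip force at its end, in the units of the state.
- sense(): the state, without advancing time (a new reading comes with each control period).
- snapshot(name): name is "scene" or "top" or "wrist"; returns (picture, depth): 400x640x3 uint8, red, green, blue; 400x640 float32, m along the optical axis (not along the pixel's ray), 0 where there is no reading.
- calibration(name): a dict with "mtx" (3x3 intrinsics, pixels), "R" (3x3) and "t" (3): a world point X has camera coordinates R X + t. Camera axes: x right, y down, z forward; pixel columns grow to the right and rows downward; lengths in m; the calibration is good to about 2 mm. The wrist camera is an equidistant fisheye: a pixel r from the principal point sees the ray r / f radians off the axis. A picture is of the moment at which its call begins: read the wrist's pose just before it. calibration takes no time and is no camera call; for the wrist camera it gives the pose at the moment of the call.
- close_job(): hands the job in; it is judged then, once.
Trained networks look in the newest picture that a camera, given by its name, has taken for a name from the list of things; names that differ only in an ending like _2 or _b are one class to them, and where a whole thing is asked for, a point or a joint stands for the part that bears it (a point fixed in the world has none). Each returns a list of dicts, best first, with "conf" (0 to 1); they miss things now and then, are a little off and sometimes report something else, mostly with a low value. They report only what shows in the picture. A call takes as long as a camera call. They do not tell look-alikes from the thing itself.
- masks_of(camera, label): "region" (400x640 bool, what is visible of it) and "location" ([column, row] in pixels, amid what is visible of it).
- pinpoint(camera, label): "location" ([column, row] in pixels: a listed point, or the origin of a listed thing).
The state is a dict: "clock": time; "joint_positions": joint angles; "joint_vel": joint speeds; "tau": joint torques, N m; "tool_pos": TCP position; "orientation": TCP orientation; "contact_force": force on the tool from outside, world axes, zero at the start; "torque": the same for the moment, N m; "gripper_width": finger opening in m; "grasp_force": force on a finger pad.
Only numpy, scipy, OpenCV 4.12 (cv2) and the standard library are available. Lean on these libraries where they do the work, as an engineer would, in place of code of your own. Each camera call takes 0.05 s, during which the arm holds its last target. There are 200 camera calls.

### The job

The detergent drawer is out of the machine for cleaning: unclip the cover of its softener compartment and lay it, right way up, flat in the rinse tray. Squeeze the cover's springy tab in towards its grip rib, by feel and no harder than it needs or it snaps, lever the tab end up so that the two tongues at the other end can be drawn out, and neither lift nor drag the drawer along nor drop the cover. Leave everything else where it is.

Things in the scene. Friction and masses are not known exactly. Their poses are not given: they have to be found in the camera images.
- drawer: Loose grey drawer, 0.7 kg, open top. Origin centre of underside; +x to the rear, z up. Box 230 (x) x 180 x 64 high; white fascia 84 high at x=-115..-127. Softener channel y=-33..33, walls 62 high. Inside it a cross wall x=-10..-6, top z=38, carries the cover; catch flange on its front, x=-18..-10, z=21..25. Keepers over the tongues from x=76.5 back, underside z=43.5.
- cover: White cover, 80 g, seated in the drawer at drawer x=30, z=38, same yaw. Origin panel-underside centre; panel x=-41..45, y +-31.5, z=0..3. Grip rib x=-19..-15, y +-17, z=3..24. Two tongues x=45..52, tops z=3, under the keepers: tab end up 10+ mm, then draw 8+ mm to -x. A rib under it (x=-35..-32, z=-6..0) stops it sliding before that. Stands level on skirts, z=-26.
- tab: Springy tab hinged on the cover's -x end. Origin at hinge: cover x=-53, z=1.5. Its hook, below, catches under the drawer's flange. Its thumb plate, 22 wide, stands up to a round bead at cover z=22, 43.5 mm from the rib's far face, but up to 5 mm more or less, as plates are bent: this pose does not show it. The bead goes in 3-4 mm (7 N) to unhook; hard stop at 4.7 mm (9 N). Over 18 N snaps it.
- cover_tab_end (a point): Middle of the panel's tab-end edge on its underside (cover x=-41, z=0); 38 mm above the drawer's underside when seated.
- tray: White rinse tray, loose, 220 (x) x 180 (y) x 30 mm high, walls 4 mm, floor top 4 mm above the underside. Origin centre of underside, x along its long side, z up. The cover standing level in it has its origin 30 mm above the tray's underside.
- tin: Bystander: stainless steel peg tin 90 x 130 x 62 mm high with flip-top lid; origin centre of underside.
- brush: Bystander: blue lint brush, head 100 x 38 x 14 mm, handle to +x, 194 mm in all; origin under the head's centre.
- scoop: Bystander: white plastic scoop, bowl 58 x 40 x 30 mm, handle to +x, lying in the drawer's compartment at drawer y=-62; origin under the bowl.
- peg1: Bystander: wooden spring clip peg 72 x 10 x 13 mm lying on the lid; origin centre of underside, x along it.
- peg2: Bystander: wooden spring clip peg 72 x 10 x 13 mm lying on the lid; origin centre of underside, x along it.
- peg3: Bystander: wooden spring clip peg 72 x 10 x 13 mm lying on the lid; origin centre of underside, x along it.
- peg4: Bystander: wooden spring clip peg 72 x 10 x 13 mm lying on the lid; origin centre of underside, x along it.
Mind the look-alikes: they are no part of the job. What is shaped like the cover but green, red or yellow is not meant.

How it is judged:
By the outcome, as a careful person would: the job done as asked, in the order asked, and still so for the second after the job is handed in, with the robot touching nothing.
It also fails if it takes over 45 s, if anything falls off the work surface, if the arm or the gripper's body presses on something with over 40 N, if the wrist force passes 120 N, or if a joint passes its speed limit or range.

## Working session

There is one attempt and no reset: what is moved stays moved. The work goes in short steps, Python scripts to look and compute and a tool call to move; the robot and the scene stay as the last step left them, time stands still between calls to the robot, and variables do not carry over. Pictures are saved under pics/ and viewed, at most 10 in all, crops included, and the job is handed in when it is done.

Besides the shell and the picture viewer there is one more tool, called after "Emit:" as name(argument=value, ...), one argument or row to a line, values as JSON. play_rows: Moves the arm, as the interface text tells. Shifts and turns lie within -1 to 1; 1 stands for 100 mm of shift or 90 degrees of turn. Its arguments: {"type":"object","properties":{"steps":{"type":"string"}},"required":["steps"]}

```bash
mkdir -p pics; cat > h.py <<'E'
from bench import *
import numpy as np, cv2
from scipy.spatial.transform import Rotation as Ro
def pts(name,dep,mask=None):
    c=calibration(name);K=np.array(c["mtx"]);R=np.array(c["R"]);t=np.array(c["t"])
    v,u=np.nonzero((dep>0) if mask is None else (mask&(dep>0)))
    z=dep[v,u];P=np.c_[(u-K[0,2])/K[0,0]*z,(v-K[1,2])/K[1,1]*z,z]
    return (P-t)@R,u,v
def save(n,im): cv2.imwrite(f"pics/{n}.png",im[:,:,::-1])
E
python3 - <<'E'
from h import *
s=sense();print(s)
for n in("top","scene"):
    im,d=snapshot(n);save(n+"0",im);np.save(n+"0.npy",d)
    for l in("drawer","cover","tab","tray","cover_tab_end"):
        for m in masks_of(n,l)[:3]:
            P,_,_=pts(n,d,m["region"]);print(n,l,round(m["conf"],2),m["location"],len(P),np.median(P,0).round(3) if len(P) else None)
    print(calibration(n))
E
```

```text
{'clock': 0.0, 'joint_positions': array([65.27079695, 36.05669309,  2.20215084, 86.99612808, -1.54486126,
       57.08279697, -1.14750319]), 'joint_vel': array([-0.03783782,  0.04752256, -0.01589877, -0.0734104 , -0.05447408,
       -0.02478306, -0.0214472 ]), 'tau': array([ 3.44271393e-05, -5.49732792e+01,  1.14374422e+00, -1.86640102e+01,
       -5.21977991e-02,  2.37010064e-02,  1.60155851e-04]), 'tool_pos': array([ 0.23228874, -0.60636553,  0.20457842]), 'orientation': array([-1.79894086e+02,  2.82416633e-03,  2.09590434e+01]), 'contact_force': array([-1.06565386,  0.05160391, -0.18167219]), 'torque': array([0.02090886, 0.03109787, 0.03620494]), 'grasp_force': 0.0, 'gripper_width': 0.094152373929234}
top drawer 0.57 [262.2, 207.8] 4946 [0.528 0.169 0.004]
top drawer 0.26 [270.7, 203.0] 27 [0.533 0.157 0.041]
top cover 0.95 [183.5, 187.1] 792 [0.584 0.396 0.028]
top cover 0.77 [181.5, 294.1] 874 [0.29  0.404 0.028]
top cover 0.72 [189.4, 131.0] 751 [0.74  0.38  0.028]
top tab 0.61 [266.9, 204.2] 42 [0.533 0.157 0.04 ]
top tab 0.53 [187.9, 314.0] 43 [0.244 0.375 0.041]
top tab 0.46
[... 1058 characters left out ...]
124.8] 40 [0.247 0.378 0.042]
scene tab 0.43 [367.5, 210.6] 65 [0.54  0.156 0.054]
scene tray 0.79 [235.5, 213.5] 5778 [ 0.539 -0.182  0.004]
scene cover_tab_end 0.85 [400.3, 140.6] 718 [0.287 0.242 0.029]
scene cover_tab_end 0.81 [374.2, 227.5] 836 [0.583 0.17  0.041]
scene cover_tab_end 0.74 [453.3, 144.1] 793 [0.296 0.401 0.028]
{'mtx': array([[487.71906132,   0.        , 312.62994048],
       [  0.        , 487.71906132, 203.6657572 ],
       [  0.        ,   0.        ,   1.        ]]), 'R': array([[-0.05909734,  0.99823321,  0.00616215],
       [ 0.84869014,  0.05349223, -0.52617832],
       [-0.5255783 , -0.02586599, -0.85035193]]), 't': array([ 0.01383639, -0.42414343,  1.53041386])}
```

```bash
python3 -c "
import cv2
a=cv2.imread('pics/top0.png');cv2.imwrite('pics/top0b.png',cv2.resize(a[70:340,140:500],None,fx=2.2,fy=2.2))"
```

```text
(no output)
```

View pics/top0b.png

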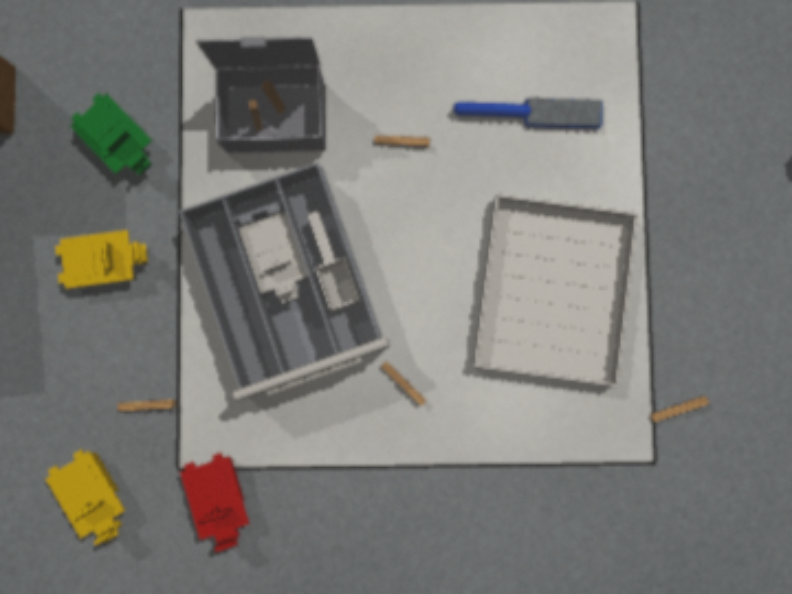

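View pics/scene0.png

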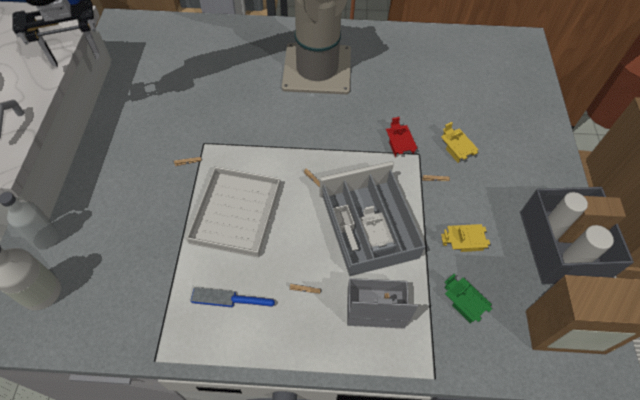

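The pictures show the white cover seated in the drawer's middle channel (top crop around 270,255), with its tab end toward the fascia. The tray is at crop 550,290. The coloured covers and the loose pegs are decoys or bystanders. Next I'll fit the poses.

```bash
cat > fit.py <<'E'
from h import *
def rect(P,lo,hi,c,r):
    m=(P[:,2]>lo)&(P[:,2]<hi)&(np.hypot(P[:,0]-c[0],P[:,1]-c[1])<r)
    q=P[m][:,:2].astype(np.float32)
    return cv2.minAreaRect(q*1000),m.sum(),np.median(P[m][:,2])
for n in("top","scene"):
    d=np.load(n+"0.npy");P,_,_=pts(n,d)
    print(n,"drawer rim",rect(P,.054,.07,(.535,.16),.17))
    print(n,"fascia",rect(P,.076,.09,(.535,.16),.2))
    print(n,"cover",rect(P,.036,.045,(.584,.17),.062))
    print(n,"rib",rect(P,.056,.068,(.56,.163),.03))
    print(n,"tray rim",rect(P,.024,.034,(.537,-.179),.17))
E
python3 fit.py
```

```text
top drawer rim (((547.4461669921875, 161.79336547851562), (249.40036010742188, 180.5514678955078), 18.831323623657227), np.int64(750), np.float64(0.06127996068815249))
top fascia (((441.80303955078125, 125.17610931396484), (11.902510643005371, 191.3601837158203), 18.744003295898438), np.int64(342), np.float64(0.08163041348679337))
top cover (((581.2708129882812, 171.60256958007812), (114.77059936523438, 69.8913803100586), 18.894298553466797), np.int64(772), np.float64(0.03970272035864417))
top rib (((551.2942504882812, 163.59854125976562), (38.85216522216797, 32.11214065551758), 19.135831832885742), np.int64(38), np.float64(0.060673373888593396))
top tray rim (((535.9522705078125, -176.90692138671875), (180.5028533935547, 220.0905303955078), 81.30768585205078), np.int64(440), np.float64(0.027708296407027697))
scene drawer rim (((557.53125, 160.28726196289062), (236.54409790039062, 190.6265106201172), 18.63755989074707), np.int64(1250), np.float64(0.06100055753153471))
scene fascia (((444.9933776855469, 122.89187622070312), (14.764298439025879, 193.33016967773438), 18.607255935668945), np.int64(362), np.float64(0.08223475595636084))
scene cover (((585.7764892578125, 169.99554443359375), (119.26101684570312, 71.27268981933594), 18.800636291503906), np.int64(790), np.float64(0.04063944859772643))
scene rib (((555.0654296875, 161.96986389160156), (39.96406555175781, 34.21664810180664), 18.622106552124023), np.int64(63), np.float64(0.060822043916693644))
scene tray rim (((538.6673583984375, -179.19309997558594), (181.32345581054688, 223.01828002929688), 81.55554962158203), np.int64(573), np.float64(0.028457473378693993))
```

Emit:
play_rows(
  steps="0.125 -0.125 0 0 0 0 1; 0.25 -0.25 0 0 0 0 1; 0.375 -0.375 0 0 0 0 1; 0.5 -0.5 0 0 0 0 1; 0.625 -0.625 0 0 0 0 1; 0.75 -0.75 0 0 0 0 1; 0.875 -0.875 0 0 0 0 1; 1 -1 0 0 0 0 1",
)

```text
clock: 1.6
tool_pos: [0.2906, -0.4768, 0.2055]
orientation: [180.0, -0.0, 21.0]
contact_force: [0.9, -0.5, -0.8]
gripper_width: 0.0943
grasp_force: 0.0
```

Emit:
play_rows(
  steps="0.125 -0.125 0 0 0 0 1; 0.25 -0.25 0 0 0 0 1; 0.375 -0.375 0 0 0 0 1; 0.5 -0.5 0 0 0 0 1; 0.625 -0.625 0 0 0 0 1; 0.75 -0.75 0 0 0 0 1; 0.875 -0.875 0 0 0 0 1; 1 -1 0 0 0 0 1",
)

```text
clock: 2.6
tool_pos: [0.3483, -0.3476, 0.2055]
orientation: [180.0, -0.0, 21.0]
contact_force: [-0.4, 0.1, -0.1]
gripper_width: 0.0938
grasp_force: 0.0
```

Emit:
play_rows(
  steps="0.125 -0.125 0 0 0 0 1; 0.25 -0.25 0 0 0 0 1; 0.375 -0.375 0 0 0 0 1; 0.5 -0.5 0 0 0 0 1; 0.625 -0.625 0 0 0 0 1; 0.75 -0.75 0 0 0 0 1; 0.875 -0.875 0 0 0 0 1; 1 -1 0 0 0 0 1",
)

```text
clock: 3.6
tool_pos: [0.4057, -0.2184, 0.2055]
orientation: [180.0, -0.0, 21.0]
contact_force: [0.3, -0.4, 0.6]
gripper_width: 0.0939
grasp_force: 0.0
```

Emit:
play_rows(
  steps="0.125 -0.125 0 0 0 0 1; 0.25 -0.25 0 0 0 0 1; 0.375 -0.375 0 0 0 0 1; 0.5 -0.5 0 0 0 0 1; 0.625 -0.625 0 0 0 0 1; 0.75 -0.75 0 0 0 0 1; 0.875 -0.875 0 0 0 0 1; 1 -1 0 0 0 0 1",
)

```text
clock: 4.6
tool_pos: [0.4632, -0.0893, 0.2055]
orientation: [180.0, -0.0, 21.0]
contact_force: [0.6, -0.8, 0.4]
gripper_width: 0.0942
grasp_force: 0.0
```

Emit:
play_rows(
  steps="0.125 -0.125 0 0 0 -0.11 1; 0.25 -0.25 0 0 0 -0.22 1; 0.375 -0.375 0 0 0 -0.33 1; 0.5 -0.5 0 0 0 -0.44 1; 0.625 -0.625 0 0 0 -0.55 1; 0.75 -0.75 0 0 0 -0.66 1; 0.875 -0.875 0 0 0 -0.77 1; 1 -1 0 0 0 -0.88 1",
)

```text
clock: 5.6
tool_pos: [0.5206, 0.0398, 0.2055]
orientation: [180.0, 0.0, 100.5]
contact_force: [-1.3, 0.5, 0.4]
gripper_width: 0.0938
grasp_force: 0.0
```

Emit:
play_rows(
  steps="0.15 0.08 -0 0 0 -0.01 0.7; 0.3 0.15 0.08 0 0 -0.02 0.7; 0.45 0.23 0.16 0 0 -0.04 0.7; 0.6 0.31 0.24 0 0 -0.05 0.7; 0.75 0.39 0.32 0 0 -0.07 0.7; 0.9 0.46 0.4 0 0 -0.08 0.7; 1 0.52 0.45 0 0 -0.091 0.7; 1 0.52 0.45 0 0 -0.091 0.7",
)

```text
clock: 6.6
tool_pos: [0.5541, 0.1474, 0.16]
orientation: [-180.0, -0.0, 108.4]
contact_force: [-0.6, -0.4, -0.7]
gripper_width: 0.0659
grasp_force: 0.0
```

```bash
python3 - <<'E'
from h import *
s=sense();print({k:s[k] for k in("clock","tool_pos","orientation","gripper_width")})
c=calibration("wrist");print(c)
im,d=snapshot("wrist");save("w1",im);np.save("w1.npy",d);np.savez("w1c.npz",**{k:np.array(v) for k,v in c.items()})
print(d.min(),d.max(),d[180:220,300:340].mean())
E
```

```text
{'clock': 6.6, 'tool_pos': array([0.55408771, 0.14736839, 0.16001139]), 'orientation': array([-1.79970965e+02, -2.61059339e-02,  1.08433158e+02]), 'gripper_width': 0.06585466055214607}
{'mtx': array([[309.70691629,   0.        , 315.52922204],
       [  0.        , 309.70691629, 200.15636406],
       [  0.        ,   0.        ,   1.        ]]), 'R': array([[ 0.94828387,  0.31742204, -0.00097365],
       [ 0.30507917, -0.91055443,  0.27895757],
       [ 0.08766072, -0.26482801, -0.96030293]]), 't': array([-0.57096664, -0.05143709,  0.33858167])}
0.0 0.94263285 0.3100151
```

View pics/w1.png

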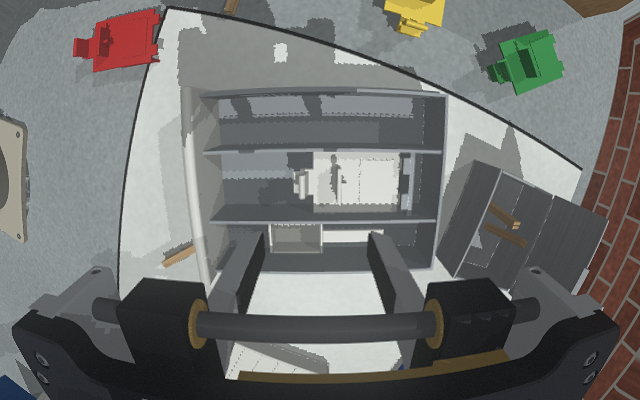

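```bash
cat >> h.py <<'E'
def wpts(d,c):
    K=np.array(c["mtx"]);R=np.array(c["R"]);t=np.array(c["t"])
    v,u=np.nonzero(d>0);x=(u-K[0,2])/K[0,0];y=(v-K[1,2])/K[1,1];th=np.hypot(x,y)+1e-9
    z=d[v,u];P=np.c_[x/th*np.tan(th)*z,y/th*np.tan(th)*z,z]
    k=th<1.3
    return ((P-t)@R)[k],u[k],v[k]
E
python3 - <<'E'
from h import *
im=cv2.imread("pics/w1.png");d=np.load("w1.npy");c=dict(np.load("w1c.npz"))
P,u,v=wpts(d,c)
def rect(lo,hi,cc,r):
    m=(P[:,2]>lo)&(P[:,2]<hi)&(np.hypot(P[:,0]-cc[0],P[:,1]-cc[1])<r)
    return cv2.minAreaRect(P[m][:,:2].astype(np.float32)*1000),m.sum(),np.median(P[m][:,2])
print("panel",rect(.038,.044,(.584,.17),.06));print("fascia",rect(.078,.09,(.44,.12),.1))
a=np.radians(18.7);o=np.array([.558,.1628])
Q=P.copy();D=P[:,:2]-o;Q[:,0]=D@[np.cos(a),np.sin(a)];Q[:,1]=D@[-np.sin(a),np.cos(a)];Q*=1000
for y0 in(-30,-12,-6,0,6,12,24):
    m=(abs(Q[:,1]-y0)<1.2)&(abs(Q[:,0]+0)<90);q=Q[m];q=q[np.argsort(q[:,0])]
    print(y0," ".join(f"{x:.0f}:{z:.0f}" for x,_,z in q[::2]))
m=(Q[:,2]>53)&(Q[:,2]<64)&(abs(Q[:,1])<25)&(abs(Q[:,0]+5)<40)
print(np.c_[Q[m],u[m],v[m]].round(0)[:90:2])
cv2.imwrite("pics/w1b.png",cv2.resize(im[130:230,260:420],None,fx=5,fy=5,interpolation=cv2.INTER_CUBIC))
E
```

```text
panel (((581.5238037109375, 171.97430419921875), (114.967041015625, 69.90164184570312), 18.96915054321289), np.int64(5443), np.float64(0.04084245465875379))
fascia (((442.5911865234375, 124.20063781738281), (12.959444046020508, 192.13973999023438), 18.925512313842773), np.int64(2460), np.float64(0.08307482301912852))
-30 -90:3 -89:3 -88:5 -87:4 -86:4 -85:6 -84:4 -82:5 -81:5 -80:4 -79:5 -78:4 -77:4 -74:5 -73:2 -72:2 -71:3 -70:3 -69:3 -67:4 -66:3 -65:3 -64:4 -63:4 -61:5 -61:3 -60:1 -58:4 -57:4 -56:4 -55:4 -54:3 -52:4 -51:4 -50:5 -49:4 -48:3 -47:3 -46:3 -45:3 -43:4 -42:4 -41:2 -40:3 -39:4 -38:3 -37:4 -35:5 -34:2 -33:4 -32:3 -31:3 -30:3 -29:3 -27:4 -26:3 -25:3 -24:4 -23:4 -22:3 -21:3 -20:4 -18:3 -17:4 -16:4 -15:4 -14:3 -13:3 -11:40 -11:42 -10:39 -9:41 -8:40 -7:41 -6:41 -5:41 -4:41 -4:41 -3:40 -2:41 -1:40 -0:41 1:40 2:40 3:41 4:41 5:41 5:41 6:40 7:41 8:41 9:41 10:41 11:42 12:41 13:41 14:42 14:40 15:40 16:41 17:42 18:40 19:41 20:41 21:41 22:40 23:40 24:41 25:41 26:40 27:41 28:40 29:41 30:41 31:42 32:42 33:42 34:42 35:41 36:41 38:40 39:40 40:40 41:41 42:41 43:40 44:40 45:41 46:41 47:41 48:4
[... 28226 characters left out ...]
 [-22.  11.  60. 302. 175.]
 [-20.  11.  61. 304. 175.]
 [ 10.  11.  62. 337. 175.]
 [ 12.  11.  60. 339. 175.]
 [ 14.  11.  61. 341. 175.]
 [-24.  10.  61. 300. 176.]
 [-22.  10.  62. 302. 176.]
 [-20.  10.  62. 304. 176.]
 [ 10.  10.  62. 337. 176.]
 [ 12.  10.  61. 339. 176.]
 [ 14.  10.  61. 341. 176.]
 [-24.  10.  62. 300. 177.]
 [-22.  10.  63. 302. 177.]
 [-20.   9.  60. 304. 177.]
 [ 10.   9.  61. 337. 177.]
 [ 12.   9.  61. 339. 177.]
 [ 14.   9.  60. 341. 177.]
 [-24.   9.  62. 300. 178.]
 [-22.   9.  63. 302. 178.]
 [-20.   9.  62. 304. 178.]
 [ 10.   8.  62. 337. 178.]
 [ 12.   8.  62. 339. 178.]
 [ 14.   8.  62. 341. 178.]
 [-24.   7.  61. 300. 179.]
 [-22.   8.  63. 302. 179.]]
```

View pics/w1b.png

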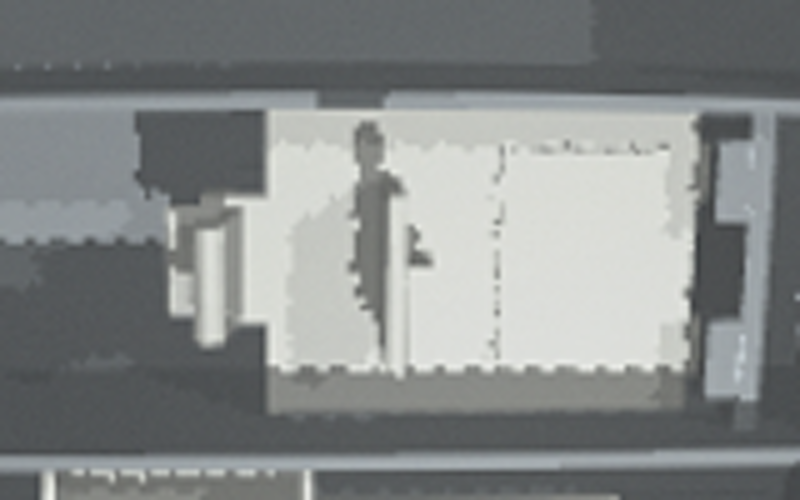

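The bead is about 40 mm from the rib's far face. Something small stands behind the rib near y=0, so I'll check that.

```bash
python3 - <<'E'
from h import *
im=cv2.imread("pics/w1.png");d=np.load("w1.npy");c=dict(np.load("w1c.npz"))
P,u,v=wpts(d,c)
a=np.radians(18.8);o=np.array([.558,.1628]);D=P[:,:2]-o
Q=np.c_[D@[np.cos(a),np.sin(a)],D@[-np.sin(a),np.cos(a)],P[:,2]]*1000
m=(Q[:,0]>15.3)&(Q[:,0]<24)&(abs(Q[:,1])<25)&(Q[:,2]>44)&(Q[:,2]<70)
print(np.c_[Q[m].round(1),u[m],v[m],im[v[m],u[m]]][:40])
for n,lo,hi in(("rib",9,15.2),("bead",-28,-19)):
  for zl in (46,52,56,59,60.5):
    m=(Q[:,0]>lo-1)&(Q[:,0]<hi)&(abs(Q[:,1])<(15 if n=="rib" else 10))&(Q[:,2]>zl)&(Q[:,2]<66)
    print(n,zl,m.sum(),np.percentile(Q[m,0],[2,10,50,90,98]).round(1))
for n,sel in(("panel",(abs(Q[:,2]-41)<2)&(abs(Q[:,1])<20)&(Q[:,0]>30)&(Q[:,0]<80)),("cover y",(abs(Q[:,2]-41)<2)&(abs(Q[:,0]-30)<20)&(abs(Q[:,1])<40)),
 ("rib y",(Q[:,2]>57)&(Q[:,2]<65)&(abs(Q[:,0]-12)<3)&(abs(Q[:,1])<22)),("bead y",(Q[:,2]>57)&(Q[:,2]<65)&(abs(Q[:,0]+22)<3)&(abs(Q[:,1])<22))):
  print(n,np.percentile(Q[sel,0],[1,99]).round(1),np.percentile(Q[sel,1],[1,99]).round(1))
E
```

```text
[[ 1.59e+01  1.90e+00  4.57e+01  3.42e+02  1.81e+02  1.08e+02  1.12e+02
   1.11e+02]
 [ 1.70e+01  1.70e+00  4.49e+01  3.43e+02  1.81e+02  1.10e+02  1.14e+02
   1.12e+02]
 [ 1.79e+01  1.80e+00  4.52e+01  3.44e+02  1.81e+02  1.13e+02  1.17e+02
   1.15e+02]
 [ 1.88e+01  2.20e+00  4.68e+01  3.45e+02  1.81e+02  1.45e+02  1.49e+02
   1.47e+02]
 [ 1.98e+01  2.00e+00  4.61e+01  3.46e+02  1.81e+02  1.87e+02  1.93e+02
   1.91e+02]
 [ 1.56e+01  2.00e+00  5.03e+01  3.42e+02  1.82e+02  1.02e+02  1.06e+02
   1.04e+02]
 [ 1.65e+01  2.10e+00  5.06e+01  3.43e+02  1.82e+02  1.08e+02  1.10e+02
   1.10e+02]
 [ 1.75e+01  1.90e+00  4.98e+01  3.44e+02  1.82e+02  1.05e+02  1.09e+02
   1.06e+02]
 [ 1.85e+01  1.80e+00  4.94e+01  3.45e+02  1.82e+02  1.12e+02  1.16e+02
   1.15e+02]
 [ 1.94e+01  2.00e+00  5.04e+01  3.46e+02  1.82e+02  1.64e+02  1.69e+02
   1.68e+02]
 [ 1.63e+01  1.60e+00  5.31e+01  3.43e+02  1.83e+02  1.78e+02  1.85e+02
   1.82e+02]
 [ 1.72e+01  1.70e+00  5.33e+01  3.44e+02  1.83e+02  1.74e+02  1.80e+02
   1.77e+02]
 [ 1.82e+01  1.60e+00  5.29e+01  3.45e+02  1.83e+02  1.74e+02  1.79e+02
   1.77e
[... 1127 characters left out ...]
e-01  5.45e+01  3.45e+02  1.86e+02  2.16e+02  2.21e+02
   2.19e+02]
 [ 1.91e+01 -1.00e+00  5.43e+01  3.46e+02  1.86e+02  2.17e+02  2.21e+02
   2.19e+02]]
rib 46 184 [ 9.8  9.9 11.1 13.6 13.9]
rib 52 155 [ 9.9 10.  11.8 13.7 13.9]
rib 56 151 [ 9.9 10.  11.8 13.6 13.9]
rib 59 151 [ 9.9 10.  11.8 13.6 13.9]
rib 60.5 139 [ 9.9 10.  11.8 13.6 13.8]
bead 46 149 [-25.2 -25.  -22.2 -19.7 -19.5]
bead 52 147 [-25.2 -25.  -22.2 -19.7 -19.6]
bead 56 146 [-25.2 -25.  -22.2 -19.7 -19.6]
bead 59 127 [-25.2 -25.  -22.4 -20.5 -20.3]
bead 60.5 122 [-25.2 -25.  -22.7 -20.5 -20.3]
panel [30.4 75.4] [-19.6  19.4]
cover y [10.8 49.7] [-33.   29.7]
rib y [ 9.9 13.9] [-15.7  17. ]
bead y [-24.9 -19.6] [-10.6  11.1]
```

Emit:
play_rows(
  steps="0.07 0.02 0 0 0 0 0.6; 0.138 0.037 0.15 0 0 -0.004 0.6; 0.138 0.037 0.3 0 0 -0.004 0.6; 0.138 0.037 0.45 0 0 -0.004 0.6; 0.138 0.037 0.6 0 0 -0.004 0.6; 0.138 0.037 0.7 0 0 -0.004 0.6; 0.138 0.037 0.8 0 0 -0.004 0.6; 0.138 0.037 0.8 0 0 -0.004 0.6",
)

```text
clock: 7.65
tool_pos: [0.5529, 0.1604, 0.0797]
orientation: [-179.9, 0.0, 108.7]
contact_force: [0.8, 1.3, -0.5]
gripper_width: 0.0563
grasp_force: 0.0
```

```bash
python3 - <<'E'
from h import *
s=sense();print({k:s[k] for k in("clock","tool_pos","orientation","gripper_width")})
c=calibration("wrist");im,d=snapshot("wrist");P,u,v=wpts(d,c)
a=np.radians(s["orientation"][2]-90);D=P[:,:2]-s["tool_pos"][:2]
Q=np.c_[D@[np.cos(a),np.sin(a)],D@[-np.sin(a),np.cos(a)],P[:,2]]*1000   # relative to TCP, drawer axes
def rep(n,xl,xh,yl,yh,zl,zh):
    m=(Q[:,0]>xl)&(Q[:,0]<xh)&(Q[:,1]>yl)&(Q[:,1]<yh)&(Q[:,2]>zl)&(Q[:,2]<zh)
    if m.sum(): print(n,m.sum(),np.percentile(Q[m],[1,10,50,90,99],axis=0).round(1).T.tolist())
rep("rib",10,24,-20,20,56,67);rep("bead",-26,-10,-16,16,56,67);rep("boss",20,27,-8,8,46,57)
rep("fing+",22,48,-15,15,76,110);rep("fing-",-48,-22,-15,15,76,110);rep("panel",30,75,-40,40,38,44)
m=(abs(Q[:,2]-41)<2)&(abs(Q[:,0]-35)<33)&(abs(Q[:,1])<36);print(cv2.minAreaRect(P[m][:,:2].astype(np.float32)*1000))
cv2.imwrite("pics/w2.png",cv2.resize(im[100:300,200:460,::-1],None,fx=3,fy=3))
E
```

```text
{'clock': 7.65, 'tool_pos': array([0.55290697, 0.16041454, 0.07973102]), 'orientation': array([-1.79926203e+02,  2.41685556e-03,  1.08706860e+02]), 'gripper_width': 0.056279012741604746}
rib 298 [[14.9, 15.2, 16.8, 18.7, 19.5], [-14.9, -11.4, 3.4, 15.9, 17.9], [56.7, 59.4, 61.3, 62.3, 62.9]]
bead 325 [[-20.2, -19.4, -16.7, -14.1, -13.5], [-9.9, -7.9, 1.9, 11.2, 12.1], [56.5, 58.6, 61.7, 62.8, 63.8]]
boss 56 [[20.4, 20.6, 22.7, 24.8, 25.1], [-0.8, -0.3, 2.0, 2.7, 3.1], [46.1, 48.1, 53.2, 54.2, 54.5]]
fing+ 607 [[26.7, 27.0, 29.1, 36.7, 38.8], [-7.9, -3.1, 8.8, 9.6, 9.9], [80.2, 84.7, 97.6, 107.7, 109.7]]
fing- 604 [[-40.9, -38.7, -31.2, -29.1, -28.9], [-8.0, -3.2, 8.7, 9.4, 9.8], [80.4, 84.5, 97.6, 107.9, 109.7]]
panel 3563 [[30.4, 33.7, 55.3, 70.8, 74.6], [-32.3, -19.8, 6.1, 25.2, 36.8], [39.2, 40.1, 41.2, 42.3, 43.2]]
((586.9022827148438, 169.38055419921875), (65.85554504394531, 62.719886779785156), 19.142839431762695)
```

View pics/w2.png

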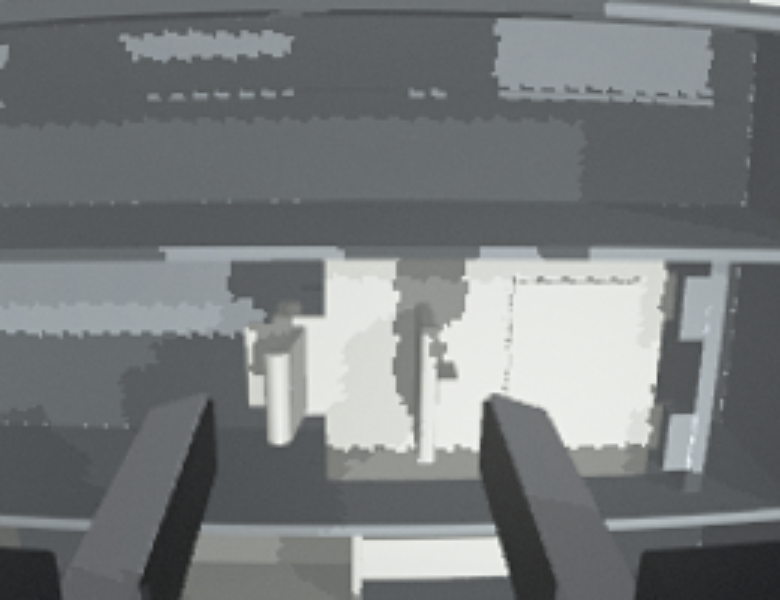

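The view shows both fingers straddling the bead (280,395) and the rib (428,395), with the tips due to stop above the small gusset (445,365). Now descend.

Emit:
play_rows(
  steps="0.005 0.004 0.05 0 0 -0.002 0.6; 0.005 0.004 0.1 0 0 -0.002 0.57; 0.005 0.004 0.15 0 0 -0.002 0.54; 0.005 0.004 0.2 0 0 -0.002 0.5; 0.005 0.004 0.237 0 0 -0.002 0.48; 0.005 0.004 0.237 0 0 -0.002 0.46; 0.005 0.004 0.237 0 0 -0.002 0.45; 0.005 0.004 0.237 0 0 -0.002 0.44",
)

```text
clock: 8.7
tool_pos: [0.5537, 0.1613, 0.057]
orientation: [180.0, 0.0, 108.9]
contact_force: [0.3, -0.0, 0.3]
gripper_width: 0.0413
grasp_force: 0.0
```

Emit:
play_rows(
  steps="0 0 0 0 0 0 0.435; 0 0 0 0 0 0 0.43; 0 0 0 0 0 0 0.427; 0 0 0 0 0 0 0.424; 0 0 0 0 0 0 0.421; 0 0 0 0 0 0 0.418; 0 0 0 0 0 0 0.415; 0 0 0 0 0 0 0.415",
)

```text
clock: 9.7
tool_pos: [0.5536, 0.1612, 0.0568]
orientation: [180.0, 0.0, 108.9]
contact_force: [0.0, 0.2, -0.2]
gripper_width: 0.0391
grasp_force: 2.0
```

```bash
python3 - <<'E'
from h import *
s=sense();print({k:s[k] for k in("clock","tool_pos","contact_force","gripper_width","grasp_force")})
E
```

```text
{'clock': 9.7, 'tool_pos': array([0.5536171 , 0.16122323, 0.05679926]), 'contact_force': array([ 0.0362672 ,  0.19012056, -0.17003436]), 'gripper_width': 0.03908522788489558, 'grasp_force': 2.0326005667448044}
```

Emit:
play_rows(
  steps="0 0.002 0 0 0 0 0.412; 0 0.004 0 0 0 0 0.408; 0 0.006 0 0 0 0 0.404; 0 0.008 0 0 0 0 0.4; 0 0.009 0 0 0 0 0.397; 0 0.01 0 0 0 0 0.395; 0 0.01 0 0 0 0 0.394; 0 0.01 0 0 0 0 0.394",
)

```text
clock: 10.7
tool_pos: [0.5545, 0.1616, 0.0568]
orientation: [180.0, -0.0, 108.9]
contact_force: [-0.5, 0.0, 0.2]
gripper_width: 0.0371
grasp_force: 4.1
```

Emit:
play_rows(
  steps="0 0.002 0 0 0 0 0.391; 0 0.003 0 0 0 0 0.389; 0 0.004 0 0 0 0 0.387; 0 0.005 0 0 0 0 0.385; 0 0.006 0 0 0 0 0.383; 0 0.007 0 0 0 0 0.381; 0 0.007 0 0 0 0 0.38; 0 0.007 0 0 0 0 0.38",
)

```text
clock: 11.7
tool_pos: [0.5553, 0.1619, 0.0568]
orientation: [180.0, -0.0, 108.9]
contact_force: [0.4, 0.2, -1.1]
gripper_width: 0.036
grasp_force: 5.8
```

```bash
python3 - <<'E'
from h import *
s=sense();print({k:s[k] for k in("clock","tool_pos","contact_force","gripper_width","grasp_force")})
c=calibration("wrist");im,d=snapshot("wrist");P,u,v=wpts(d,c)
s=sense();print(s["gripper_width"],s["grasp_force"])
a=np.radians(s["orientation"][2]-90);D=P[:,:2]-s["tool_pos"][:2]
Q=np.c_[D@[np.cos(a),np.sin(a)],D@[-np.sin(a),np.cos(a)],P[:,2]]*1000
m=(abs(Q[:,0]+17)<5)&(abs(Q[:,1])<14)&(Q[:,2]>40)&(Q[:,2]<66)
print(np.percentile(Q[m],[2,50,98],axis=0).round(1).tolist())
cv2.imwrite("pics/w3.png",cv2.resize(im[100:300,200:460,::-1],None,fx=3,fy=3))
E
```

```text
{'clock': 11.7, 'tool_pos': array([0.55527128, 0.16187323, 0.05677909]), 'contact_force': array([ 0.39448572,  0.24497022, -1.09314423]), 'gripper_width': 0.03595168292364695, 'grasp_force': 5.8121998608112335}
0.03593623128744227 5.81229954957962
[[-21.7, -10.4, 40.2], [-15.9, 4.9, 60.3], [-12.3, 12.9, 64.7]]
```

View pics/w3.png

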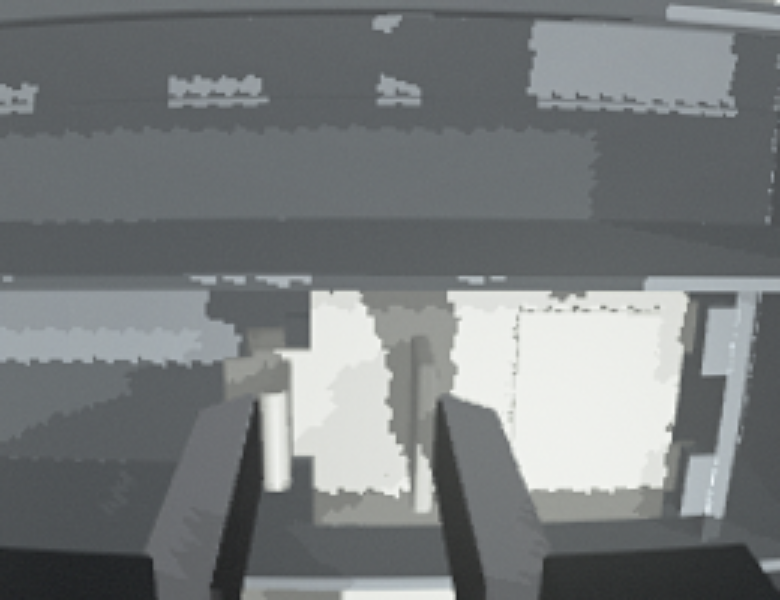

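The fingers are bearing on the bead (275,440) and the rib (422,430) at 5.8 N. A little more is needed.

Emit:
play_rows(
  steps="0 0.001 0 0 0 0 0.379; 0 0.001 0 0 0 0 0.378; 0 0.002 0 0 0 0 0.377; 0 0.002 0 0 0 0 0.376; 0 0.003 0 0 0 0 0.375; 0 0.003 0 0 0 0 0.374; 0 0.004 0 0 0 0 0.373; 0 0.004 0 0 0 0 0.372",
)

```text
clock: 12.75
tool_pos: [0.5556, 0.1619, 0.0568]
orientation: [180.0, 0.0, 108.9]
contact_force: [0.2, -0.2, -0.3]
gripper_width: 0.0349
grasp_force: 6.8
```

Emit:
play_rows(
  steps="0 0.001 0 0 0 0 0.37; 0 0.001 0 0 0 0 0.37; 0 0.004 -0.02 0.016 0 0 0.37; 0 0.009 -0.039 0.032 0 0 0.37; 0 0.013 -0.058 0.047 0 0 0.37; 0 0.019 -0.078 0.063 0 0 0.37; 0 0.025 -0.097 0.079 0 0 0.37; 0 0.03 -0.115 0.094 0 0 0.37",
)

```text
clock: 13.75
tool_pos: [0.5584, 0.1628, 0.0682]
orientation: [-171.5, 0.0, 108.9]
contact_force: [0.3, 0.4, -1.7]
gripper_width: 0.035
grasp_force: 7.0
```

```bash
python3 - <<'E'
from h import *
s=sense();print({k:s[k] for k in("clock","tool_pos","contact_force","torque","gripper_width","grasp_force")})
c=calibration("wrist");im,d=snapshot("wrist");P,u,v=wpts(d,c)
a=np.radians(18.9);D=P[:,:2]-np.array([.5573,.1632])
Q=np.c_[D@[np.cos(a),np.sin(a)],D@[-np.sin(a),np.cos(a)],P[:,2]]*1000
for x in range(-8,85,8):
    m=(abs(Q[:,0]-x)<2)&(abs(Q[:,1]-22)<5);print(x,np.median(Q[m,2]).round(1),end="; ")
im2,d2=snapshot("scene")
w=cv2.resize(im[100:300,200:460,::-1],(494,380));q=cv2.resize(im2[160:290,300:440,::-1],(306,284))
o=np.zeros((380,800,3),np.uint8);o[:,:494]=w;o[:284,494:]=q;cv2.imwrite("pics/w4.png",o)
E
```

```text
{'clock': 13.75, 'tool_pos': array([0.55842442, 0.16280915, 0.06820912]), 'contact_force': array([ 0.27600176,  0.42496262, -1.66134952]), 'torque': array([ 0.023316  , -0.19230968,  0.00285397]), 'gripper_width': 0.03495446470370952, 'grasp_force': 7.03366219997406}
-8 195.0; 0 189.9; 8 191.7; 16 190.0; 24 188.7; 32 187.9; 40 186.3; 48 186.2; 56 186.5; 64 192.2; 72 192.1; 80 192.6;
```

View pics/w4.png

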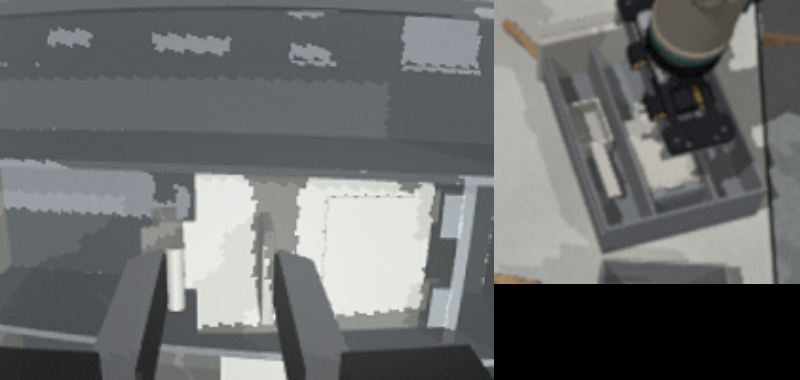

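```bash
python3 - <<'E'
from h import *
c=calibration("wrist");im,d=snapshot("wrist");P,u,v=wpts(d,c)
a=np.radians(18.9);D=P[:,:2]-np.array([.5573,.1632])
Q=np.c_[D@[np.cos(a),np.sin(a)],D@[-np.sin(a),np.cos(a)],P[:,2]]*1000
Q=Q[Q[:,2]<95]
for y in(22,-25,60):
  print(y,end=": ")
  for x in range(-60,85,8):
    m=(abs(Q[:,0]-x)<2)&(abs(Q[:,1]-y)<4)
    if m.sum():print(x,np.median(Q[m,2]).round(1),end="; ")
m=(Q[:,2]>55)&(Q[:,2]<66)&(abs(Q[:,1]-34)<6);print("\nwall top",np.median(Q[m&(Q[:,0]<-40),2]),np.median(Q[m&(Q[:,0]>40),2]))
E
```

```text
22: -12 53.2; -4 52.4; 4 51.4; 12 50.1; 20 49.0; 28 47.6; 36 46.7; 44 45.7; 52 44.6; 60 43.3; 68 41.7; 76 45.6; 84 49.1; -25: -60 3.6; -52 3.8; -44 4.7; -4 52.7; 4 51.4; 12 50.2; 20 48.8; 44 45.4; 52 44.3; 60 43.2; 68 41.7; 76 46.6; 84 49.5; 60: -60 3.7; -52 3.9; -44 3.6; -36 3.9; -28 3.7; -20 3.8; -12 3.5; -4 3.8; 4 3.5; 12 3.7; 20 3.7; 28 3.6; 36 3.6; 44 3.8; 52 3.6; 60 3.9; 68 3.8; 76 3.6; 84 3.6; 
wall top 61.37306852467363 61.220422110594406
```

Emit:
play_rows(
  steps="0 -0.015 0 0 0 0 0.37; 0 -0.03 0 0 0 0 0.37; 0 -0.045 0 0 0 0 0.37; 0 -0.06 0 0 0 0 0.37; 0 -0.075 0 0 0 0 0.37; 0 -0.09 0 0 0 0 0.37; 0 -0.1 0 0 0 0 0.37; 0 -0.1 0 0 0 0 0.37",
)

```text
clock: 14.9
tool_pos: [0.549, 0.1597, 0.0698]
orientation: [-171.5, -0.0, 108.9]
contact_force: [0.0, -0.1, -0.5]
gripper_width: 0.0349
grasp_force: 7.0
```

```bash
python3 - <<'E'
from h import *
c=calibration("wrist");im,d=snapshot("wrist");P,u,v=wpts(d,c)
s=sense();print(s["contact_force"],s["grasp_force"],s["gripper_width"])
a=np.radians(18.9);D=P[:,:2]-np.array([.5573,.1632])
Q=np.c_[D@[np.cos(a),np.sin(a)],D@[-np.sin(a),np.cos(a)],P[:,2]]*1000
Q=Q[Q[:,2]<95]
for y in(22,-25,0):
  print("\n",y,end=": ")
  for x in range(-20,88,4):
    m=(abs(Q[:,0]-x)<1)&(abs(Q[:,1]-y)<4)
    if m.sum():print(x,np.median(Q[m,2]).round(1),end="; ")
m=(Q[:,2]>80)&(Q[:,0]<-110)&(Q[:,0]>-135);print("fascia x",np.median(Q[m,0]))
E
```

```text
[ 1.23007168  0.48465697 -0.85728989] 7.006286904215813 0.03550041658643275

 22: -20 55.0; -16 54.4; -12 53.7; -8 53.3; -4 52.5; 0 51.7; 4 51.2; 8 50.9; 12 50.0; 16 49.8; 20 49.1; 24 48.6; 28 48.4; 32 47.5; 36 46.8; 40 46.4; 44 45.7; 48 45.2; 52 44.6; 56 43.8; 60 42.8; 64 41.9; 68 41.2; 76 47.8; 80 49.2; 84 49.5; 
 -25: -20 54.9; -16 54.5; -12 53.7; -8 53.2; -4 52.6; 0 52.2; 4 52.5; 8 50.7; 32 47.6; 36 46.8; 40 45.9; 44 45.4; 48 44.7; 52 44.2; 56 43.8; 60 42.8; 64 42.1; 68 41.8; 72 35.0; 76 44.9; 80 48.5; 84 49.4; 
 0: -20 55.2; -16 54.5; -12 53.9; -8 53.5; -4 52.7; 0 51.8; 4 71.6; 8 71.5; 12 50.6; 16 49.2; 20 49.0; 24 48.3; 28 48.7; 32 48.2; 36 47.4; 40 46.9; 44 46.4; 48 45.7; 52 45.0; 56 44.2; 60 42.7; 64 42.5; 76 3.9; 80 3.7; 84 49.6; fascia x -119.28432730915983
```

The cover is drawn clear and the drawer hasn't moved. Now lift and level.

Emit:
play_rows(
  steps="0 -0.011 -0.07 0 0 0 0.37; 0 -0.03 -0.2 0 0 0 0.37; 0 -0.051 -0.34 0 0 0 0.37; 0 -0.072 -0.48 -0.015 0 0 0.37; 0 -0.093 -0.62 -0.04 0 0 0.37; 0 -0.114 -0.76 -0.065 0 0 0.37; 0 -0.13 -0.86 -0.094 0 0 0.37; 0 -0.135 -0.9 -0.094 0 0 0.37",
)

```text
clock: 15.95
tool_pos: [0.5484, 0.1593, 0.1624]
orientation: [179.9, 0.0, 108.9]
contact_force: [0.1, -0.1, -2.3]
gripper_width: 0.0349
grasp_force: 6.9
```

```bash
python3 - <<'E'
from h import *
im2,d2=snapshot("scene");s=sense();print(s["tool_pos"],s["orientation"],s["contact_force"],s["grasp_force"],s["gripper_width"])
c=calibration("wrist");im,d=snapshot("wrist");P,u,v=wpts(d,c)
a=np.radians(s["orientation"][2]-90);D=P-s["tool_pos"]
Q=np.c_[D[:,:2]@[np.cos(a),np.sin(a)],D[:,:2]@[-np.sin(a),np.cos(a)],D[:,2]]*1000
for y in(24,-25):
  for x in range(-10,90,12):
    m=(abs(Q[:,0]-x)<2)&(abs(Q[:,1]-y)<3)&(Q[:,2]<25)
    if m.sum():print(x,np.median(Q[m,2]).round(1),end="; ")
o=np.zeros((380,800,3),np.uint8);o[:,:494]=cv2.resize(im[100:300,200:460,::-1],(494,380));o[:284,494:]=cv2.resize(im2[160:290,300:440,::-1],(306,284));cv2.imwrite("pics/w5.png",o)
E
```

```text
[0.54915375 0.15959904 0.16241461] [1.79902142e+02 2.92191179e-02 1.08887986e+02] [-0.26044348 -0.66150644  0.10981024] 6.876690164208412 0.03483317916269645
-10 -16.2; 2 -16.1; 14 -16.2; 26 -16.1; 38 -16.1; 50 -16.1; 62 -16.0; 74 -16.2; 86 -113.9; -10 -16.0; 2 -16.0; 14 -16.0; 50 -16.1; 62 -16.3; 74 -16.1;
```

View pics/w5.png

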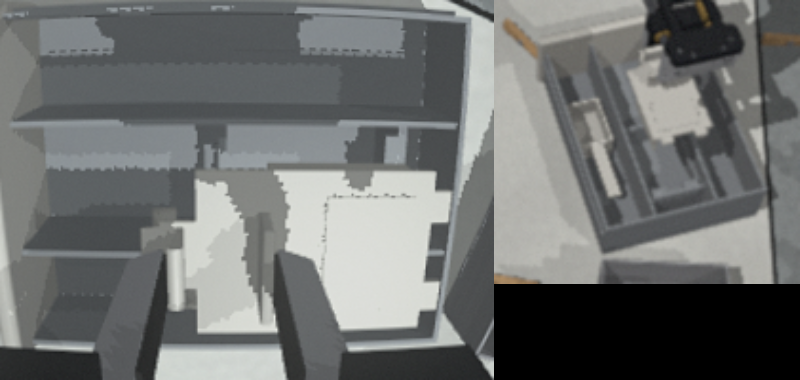

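The cover hangs level in the fingers, with both tongues visible (430,205 and 430,295). Now carry it to the tray.

Emit:
play_rows(
  steps="-0.06 -0.03 0 0 0 0 0.37; -0.2 -0.1 0 0 0 0 0.37; -0.35 -0.17 0 0 0 0 0.37; -0.5 -0.24 0 0 0 0 0.37; -0.65 -0.31 0 0 0 0 0.37; -0.8 -0.38 0 0 0 0 0.37; -0.9 -0.44 0 0 0 0 0.37; -1 -0.48 0 0 0 0 0.37",
)

```text
clock: 17.05
tool_pos: [0.5357, 0.0489, 0.1608]
orientation: [180.0, -0.0, 108.9]
contact_force: [0.4, 0.5, -1.1]
gripper_width: 0.035
grasp_force: 6.9
```

Emit:
play_rows(
  steps="-0.12 -0.06 0 0 0 0 0.37; -0.25 -0.12 0 0 0 0 0.37; -0.38 -0.18 0 0 0 0 0.37; -0.5 -0.24 0 0 0 0 0.37; -0.63 -0.3 0 0 0 0 0.37; -0.75 -0.36 0 0 0 0 0.37; -0.88 -0.42 0 0 0 0 0.37; -1 -0.48 0 0 0 0 0.37",
)

```text
clock: 18.05
tool_pos: [0.5227, -0.0617, 0.1608]
orientation: [180.0, 0.0, 108.9]
contact_force: [-0.1, -0.0, -1.8]
gripper_width: 0.0346
grasp_force: 6.9
```

Emit:
play_rows(
  steps="-0.12 -0.06 0 0 0 0.03 0.37; -0.25 -0.12 0 0 0 0.07 0.37; -0.38 -0.18 0 0 0 0.11 0.37; -0.51 -0.25 0.05 0 0 0.15 0.37; -0.65 -0.31 0.12 0 0 0.19 0.37; -0.8 -0.38 0.2 0 0 0.23 0.37; -0.92 -0.45 0.26 0 0 0.27 0.37; -1 -0.5 0.3 0 0 0.305 0.37",
)

```text
clock: 19.05
tool_pos: [0.5074, -0.1725, 0.1301]
orientation: [-180.0, 0.0, 81.2]
contact_force: [0.2, 0.3, -1.6]
gripper_width: 0.0351
grasp_force: 6.9
```

```bash
python3 - <<'E'
from h import *
s=sense();print(s["clock"],s["tool_pos"],s["orientation"],s["grasp_force"],s["gripper_width"])
c=calibration("wrist");im,d=snapshot("wrist");P,u,v=wpts(d,c)
a=np.radians(s["orientation"][2]-90);D=P-s["tool_pos"]
Q=np.c_[D[:,:2]@[np.cos(a),np.sin(a)],D[:,:2]@[-np.sin(a),np.cos(a)],D[:,2]]*1000
m=(P[:,2]>.024)&(P[:,2]<.034)&(abs(Q[:,0]-30)<150)&(abs(Q[:,1])<130)
print(cv2.minAreaRect(P[m][:,:2].astype(np.float32)*1000))
for x in(14,74):
    m=(abs(Q[:,0]-x)<3)&(abs(Q[:,1]-24)<4)&(Q[:,2]<0);print(np.median(Q[m,2]))
E
```

```text
19.05 [ 0.50738219 -0.17250267  0.13011452] [-1.79957103e+02  2.36812275e-03  8.11794366e+01] 6.879944130778313 0.035116766778947844
((536.715576171875, -178.76983642578125), (179.71578979492188, 220.74468994140625), 81.53611755371094)
-16.283464697589913
-16.736697209868566
```

Emit:
play_rows(
  steps="0 0 0.12 0 0 0 0.37; 0 0 0.26 0 0 0 0.37; 0 0 0.4 0 0 0 0.37; 0 0 0.53 0 0 0 0.37; 0 0 0.64 0 0 0 0.37; 0 0 0.72 0 0 0 0.37; 0 0 0.77 0 0 0 0.37; 0 0 0.79 0 0 0 0.37",
)

```text
clock: 20.1
tool_pos: [0.5079, -0.1715, 0.0516]
orientation: [180.0, 0.0, 81.4]
contact_force: [-0.1, 0.4, -1.2]
gripper_width: 0.0353
grasp_force: 6.9
```

Emit:
play_rows(
  steps="0 0 0.004 0 0 0 0.37; 0 0 0.008 0 0 0 0.37; 0 0 0.012 0 0 0 0.37; 0 0 0.015 0 0 0 0.37; 0 0 0.018 0 0 0 0.37; 0 0 0.02 0 0 0 0.37; 0 0 0.02 0 0 0 0.37; 0 0 0.02 0 0 0 0.37",
)

```text
clock: 21.1
tool_pos: [0.5079, -0.1715, 0.0498]
orientation: [180.0, -0.0, 81.4]
contact_force: [-0.4, 0.1, -0.5]
gripper_width: 0.035
grasp_force: 6.9
```

Emit:
play_rows(
  steps="0 0 0.002 0 0 0 0.37; 0 0 0.004 0 0 0 0.37; 0 0 0.006 0 0 0 0.37; 0 0 0.008 0 0 0 0.37; 0 0 0.009 0 0 0 0.37; 0 0 0.01 0 0 0 0.37; 0 0 0.01 0 0 0 0.37; 0 0 0.01 0 0 0 0.37",
)

```text
clock: 22.1
tool_pos: [0.5078, -0.1715, 0.0488]
orientation: [-180.0, 0.0, 81.4]
contact_force: [-0.7, 0.7, 0.1]
gripper_width: 0.0352
grasp_force: 6.7
```

Emit:
play_rows(
  steps="0 0 0.003 0 0 0 0.37; 0 0 0.005 0 0 0 0.37; 0 -0.005 0.005 0 0 0 0.38; 0 -0.01 0.005 0 0 0 0.39; 0 -0.015 0.005 0 0 0 0.4; 0 -0.02 0.005 0 0 0 0.412; 0 -0.025 0.005 0 0 0 0.424; 0 -0.028 0.005 0 0 0 0.435",
)

```text
clock: 23.1
tool_pos: [0.5058, -0.1711, 0.0482]
orientation: [179.9, -0.0, 81.4]
contact_force: [-0.8, -0.3, -0.2]
gripper_width: 0.0409
grasp_force: 0.0
```

Emit:
play_rows(
  steps="0 0 0 0 0 0 0.46; 0 0 0 0 0 0 0.5; 0 0 0 0 0 0 0.54; 0 0 0 0 0 0 0.56; 0 0 -0.1 0 0 0 0.56; 0 0 -0.3 0 0 0 0.56; 0 0 -0.6 0 0 0 0.56; 0 0 -0.9 0 0 0 0.56",
)

```text
clock: 24.1
tool_pos: [0.5051, -0.171, 0.1397]
orientation: [180.0, -0.0, 81.4]
contact_force: [0.7, -0.4, -0.4]
gripper_width: 0.0525
grasp_force: 0.0
```

Emit:
play_rows(
  steps="0 -0.1 -0.1 0 0 0 0.56; 0 -0.2 -0.2 0 0 0 0.56; 0 -0.3 -0.3 0 0 0 0.56; 0 -0.4 -0.4 0 0 0 0.56; 0 -0.5 -0.5 0 0 0 0.56; 0 -0.6 -0.6 0 0 0 0.56; 0 -0.7 -0.7 0 0 0 0.56; 0 -0.7 -0.7 0 0 0 0.56",
)

```text
clock: 25.1
tool_pos: [0.4357, -0.1608, 0.2091]
orientation: [179.9, 0.0, 81.4]
contact_force: [0.7, -0.6, 0.2]
gripper_width: 0.0529
grasp_force: 0.0
```

```bash
python3 - <<'E'
from h import *
s=sense();print(s["clock"],s["tool_pos"],s["contact_force"])
c=calibration("wrist");im,d=snapshot("wrist");P,u,v=wpts(d,c)
t,dt=snapshot("top")
D=P[:,:2]-np.array([.537,-.178]);a=np.radians(-8.6)
Q=np.c_[D@[np.cos(a),np.sin(a)],D@[-np.sin(a),np.cos(a)],P[:,2]]*1000
for y in(-24,0,24):
  print("\n",y,end=": ")
  for x in range(-60,70,8):
    m=(abs(Q[:,0]-x)<2)&(abs(Q[:,1]-y)<3)&(Q[:,2]<70)
    if m.sum():print(x,np.median(Q[m,2]).round(1),end="; ")
Pt,_,_=pts("top",dt)
def rect(lo,hi,cc,r):
    m=(Pt[:,2]>lo)&(Pt[:,2]<hi)&(np.hypot(Pt[:,0]-cc[0],Pt[:,1]-cc[1])<r);return cv2.minAreaRect(Pt[m][:,:2].astype(np.float32)*1000)
print("fascia",rect(.076,.09,(.435,.126),.105))
o=np.zeros((400,800,3),np.uint8);o[:300,:400]=cv2.resize(im[:,50:590,::-1],(400,300));o[:,400:]=cv2.resize(t[70:330,160:480,::-1],(400,400));cv2.imwrite("pics/fin.png",o)
E
```

```text
25.1 [ 0.43565172 -0.16078403  0.20913389] [ 0.66540364 -0.55044315  0.22153757]

 -24: -60 3.4; -52 3.7; -44 4.8; -36 32.1; -28 33.1; -20 32.5; -12 33.1; -4 32.9; 4 32.6; 12 32.6; 20 32.8; 28 33.2; 36 32.4; 44 32.8; 52 33.1; 68 4.7; 
 0: -60 4.2; -52 52.2; -44 32.9; -36 32.5; -28 32.6; -20 32.7; -12 45.1; -4 32.0; 4 33.1; 12 33.8; 20 33.6; 28 33.2; 36 33.3; 44 32.7; 60 3.7; 68 4.1; 
 24: -60 3.1; -52 3.6; -44 4.5; -36 32.1; -28 32.7; -20 32.4; -12 32.4; -4 32.8; 4 32.7; 12 32.6; 20 33.3; 28 33.4; 36 33.1; 44 32.8; 52 32.8; 60 3.7; 68 4.4; fascia ((441.6448669433594, 125.67388916015625), (12.060871124267578, 192.47264099121094), 18.720901489257812)
```

View pics/fin.png

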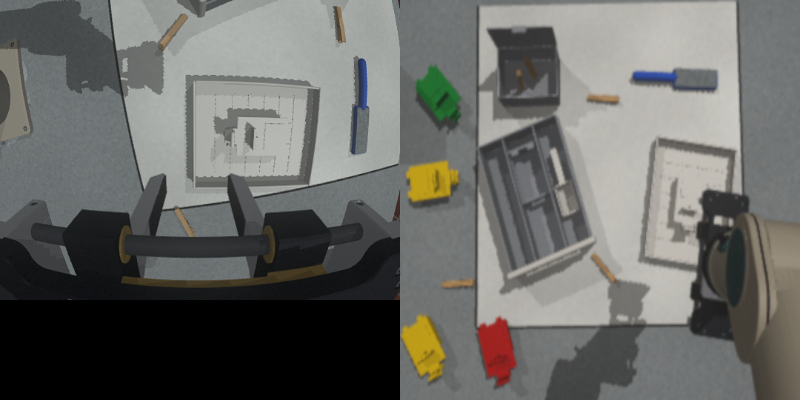

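The cover stands level in the tray (panel top at 33 mm all over). The drawer hasn't moved, with its fascia fit within 0.5 mm of the start, and the bystanders look unchanged. The robot is clear.

```bash
python3 -c "
from bench import *
print(close_job())"
```

```text
the job is handed in; nothing more can be done
None
```

The cover was unclipped with a squeeze of about 7 N and now lies right way up and flat in the rinse tray; the drawer stayed within about 0.5 mm of its starting place, and the job was handed in at about 25 s.

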